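# Seasoning tins in order of height

## Robot

A 6-joint arm with a two-finger parallel gripper is mounted at the origin on the work surface. World frame = base frame: x ahead of the robot, y to its left, z up, the work surface at z = 0. Lengths are in m, angles in rad, forces in N, time in s.
With the tool pointing down it reaches from about 0.3 to 0.85 m from the base axis. Payload 5.4 kg.
Tool frame: the origin (TCP) lies midway between the tips of the shut fingers; the grasp point (between the pads) lies 19 mm behind it (r.grip_point_offset is the z of the grasp point in the tool frame, in m); z points along the fingers, y is the line along which they close (so a half turn about z gives the same grasp; the last joint's range is limited). The gripper opens to 85 mm and grips with 20 to 120 N. Pads are 22 mm wide; open, the fingers measure 114 mm over their backs; the gripper's body (76 mm by 85 mm) begins 54 mm behind the grasp point. The pads swing forward as they close: fully open they stand 13 mm farther back than shut.
Start: joints at [1.017, 0.158, 1.597, -0, 1.386, -0.21], TCP at [0.194, 0.541, 0.231] pointing down, gripper open.
Joint ranges: [-2.91, 2.91], [-0.94, 2.29], [0.18, 2.7], [-1.29, 4.43], [0.17, 2.64], [-3, 3]. Speed limits (rad/s): [2.57, 2.57, 3.14, 3.14, 3.14, 3.14].

## Interface

Orientations are given as a 3x3 rotation matrix whose columns are the frame's x, y, z axes.
In Python, from cell import r gives the robot as it stands. Calls block until the motion is done:
- r.goto(position, orientation): joint-space move of the TCP to a pose.
- r.move_l(position, rate=0.15, attitude=None, stop_force=None): straight line of the TCP; attitude=None keeps the orientation; rate is the mean speed in m/s. With stop_force (N) it stops when the force on the tool has changed by that much, and returns True; else False.
- r.goto_joints(angles): joint-space move.
- r.let_go() and r.close_gripper(newtons=None): open the fingers fully, or close them until they stop; newtons is the grip in N (None keeps the last).
- r.sleep(seconds).
- r.inverse_kinematics(position, orientation): joint angles nearest the present ones, or None.
- r.get_image(name): name is "scene" or "top" or "wrist"; returns a dict with "color" (384x512x3 uint8, blue, green, red), "K" (3x3 intrinsics, pixels), "pose" (4x4, takes a point from camera to world coordinates). Camera axes: x right, y down, z forward; pixel columns grow to the right and rows downward; lengths in m; the calibration is good to about 2 mm. A picture is of the moment at which its call begins. There is no depth.
A pose or a line that the arm cannot do raises r.MotionError and nothing moves.
- r.sign_off(): hands the job in; it is judged then, once.
Trained networks look in a picture, given as the dict that the camera call returned (one of the last four; its "shot" number tells which), for a name from the list of things; names that differ only in an ending like _2 or _b are one class to them, and where a whole thing is asked for, a point or a joint stands for the part that bears it (a point fixed in the world has none). Each returns a list of dicts, best first, with "conf" (0 to 1); they miss things now and then, are a little off and sometimes report something else, mostly with a low value. They report only what shows in the picture. A call takes as long as a camera call.
- r.cut_out(picture, name): "region" (384x512 bool, what is visible of it) and "at" ([column, row] in pixels, amid what is visible of it).
Readings, each from a call of its own:
- r.get_time(): time.
- r.get_joints(): joint angles.
- r.get_joint_vel(): joint speeds.
- r.get_joint_efforts(): joint torques, N m.
- r.get_tool_pos(): TCP position.
- r.get_orientation(): TCP orientation.
- r.get_force(): force on the tool from outside, world axes, zero at the start.
- r.get_ft_torque(): the same for the moment, N m.
- r.get_width(): opening from 0.0 (shut) to 1.0 (fully open).
- r.get_finger_force(): force on a finger pad.
Only numpy, scipy, OpenCV 4.12 (cv2) and the standard library are available. Lean on these libraries where they do the work, as an engineer would, in place of code of your own. Each camera call takes 0.05 s, during which the arm holds its last target. There are 200 camera calls.

## Task

Line up the four seasoning tins on the coasters of the wooden board in order of height, the shortest next to the push-dispenser bottle and the tallest next to the grey helmet model, one tin centred on each coaster. Keep the tins upright all the time, and leave the dispenser bottle and the helmet where they stand.

Things in the scene. Friction and masses are not known exactly. Their poses are not given: they have to be found in the camera images.
- tin_yellow: The shortest seasoning tin: a closed upright round tin of bare metal with a yellow lid and yellow band, 60 mm tall, 50 mm across over its whole height, 70 to 270 g. It stands loose on the counter. Origin: centre of its underside; z points up through the lid.
- tin_red: The second shortest seasoning tin: a closed upright round tin of bare metal with a red lid and red band, 82 mm tall, 50 mm across over its whole height, 70 to 270 g. It stands loose on the counter. Origin: centre of its underside; z points up through the lid.
- tin_green: The second tallest seasoning tin: a closed upright round tin of bare metal with a green lid and green band, 104 mm tall, 50 mm across over its whole height, 70 to 270 g. It stands loose on the counter. Origin: centre of its underside; z points up through the lid.
- tin_white: The tallest seasoning tin: a closed upright round tin of bare metal with a white lid and white band, 126 mm tall, 50 mm across over its whole height, 70 to 270 g. It stands loose on the counter. Origin: centre of its underside; z points up through the lid.
- coaster_blue: Blue round flat coaster, 64 mm across and 4 mm thick, fixed on a 12 mm thick pale wooden board (90 x 360 mm) that lies on the counter roughly left to right; the four coasters stand in one straight row 88 mm apart, in an order of colours that changes and means nothing. Origin: centre of its underside, so its top, where a tin stands, is 4 mm above its origin (16 mm above the counter).
- coaster_orange: Orange round flat coaster, 64 mm across and 4 mm thick, fixed on a 12 mm thick pale wooden board (90 x 360 mm) that lies on the counter roughly left to right; the four coasters stand in one straight row 88 mm apart, in an order of colours that changes and means nothing. Origin: centre of its underside, so its top, where a tin stands, is 4 mm above its origin (16 mm above the counter).
- coaster_grey: Grey round flat coaster, 64 mm across and 4 mm thick, fixed on a 12 mm thick pale wooden board (90 x 360 mm) that lies on the counter roughly left to right; the four coasters stand in one straight row 88 mm apart, in an order of colours that changes and means nothing. Origin: centre of its underside, so its top, where a tin stands, is 4 mm above its origin (16 mm above the counter).
- coaster_black: Black round flat coaster, 64 mm across and 4 mm thick, fixed on a 12 mm thick pale wooden board (90 x 360 mm) that lies on the counter roughly left to right; the four coasters stand in one straight row 88 mm apart, in an order of colours that changes and means nothing. Origin: centre of its underside, so its top, where a tin stands, is 4 mm above its origin (16 mm above the counter).
- dispenser: Push-dispenser bottle standing loose on the counter at one end of the coaster row (either end): amber, 66 mm across, paper label, black pump head with a spout, 178 mm tall overall; its axis is 120 mm beyond the centre of the end coaster, in line with the row. Origin: centre of its underside, z up.
- helmet: Grey resin helmet model with a black visor slit and a crest, standing loose on the counter at the other end of the coaster row, about 110 mm across and 107 mm tall; its axis is 120 mm beyond the centre of that end coaster. Origin: centre of its underside, z up.

How it is judged:
By the outcome, as a careful person would: the job done as asked, in the order asked, and still so for the second after the job is handed in, with the robot touching nothing.
It also fails if it takes over 96 s, if anything falls off the work surface, if the arm or the gripper's body presses on something with over 40 N, if the wrist force passes 120 N, or if a joint passes its speed limit or range.

## Working session

There is one attempt and no reset: what is moved stays moved. The work goes in short steps, each a Python script; the robot and the scene stay as the last script left them, time stands still between calls to the robot, and variables do not carry over. Pictures are saved under pics/ and viewed, at most 14 in all, crops included, and the job is handed in when it is done.

```bash
mkdir -p pics
cat > h.py <<'E'
from cell import r
import numpy as np, cv2
def ray(p,uv,z):
    K,T=p["K"],np.array(p["pose"]); d=T[:3,:3]@np.linalg.solve(np.array(K),[uv[0],uv[1],1.]); o=T[:3,3]
    return o+d*(z-o[2])/d[2]
E
python3 - <<'E'
from h import *
ps={n:r.get_image(n) for n in("top","scene")}
cv2.imwrite("pics/a.png",np.vstack([ps["top"]["color"],ps["scene"]["color"]])[:, :][:768]) 
cv2.imwrite("pics/a.png",cv2.resize(np.hstack([ps["top"]["color"],ps["scene"]["color"]]),(800,300)))
cv2.imwrite("pics/top.png",ps["top"]["color"])
print(np.round(ps["top"]["pose"],3).tolist())
Z=dict(tin_yellow=.06,tin_red=.082,tin_green=.104,tin_white=.126,coaster_blue=.016,coaster_orange=.016,coaster_grey=.016,coaster_black=.016,dispenser=.09,helmet=.06)
for n,z in Z.items():
    for d in r.cut_out(ps["top"],n)[:2]:
        print(n,round(d["conf"],2),np.round(d["at"],1),d["region"].sum(),ray(ps["top"],d["at"],z).round(3)[:2])
E
```

```text
[[0.017, -0.99, 0.143, 0.447], [-1.0, -0.019, -0.014, 0.031], [0.017, -0.142, -0.99, 0.771], [0.0, 0.0, 0.0, 1.0]]
tin_yellow 0.83 [320.9 244.1] 604 [ 0.449 -0.107]
tin_yellow 0.48 [202.9 247.7] 698 [0.439 0.121]
tin_red 0.82 [125.6 246. ] 826 [0.44  0.261]
tin_green 0.68 [205.  246.4] 671 [0.442 0.111]
tin_white 0.79 [403.9 249.6] 1227 [ 0.442 -0.241]
coaster_blue 0.65 [249.2 146.5] 653 [0.653 0.036]
coaster_blue 0.32 [403.2 249.2] 1201 [ 0.442 -0.286]
coaster_orange 0.81 [333.1 160.5] 675 [ 0.626 -0.143]
coaster_grey 0.7 [205.9 142.9] 643 [0.659 0.128]
coaster_black 0.93 [289.  152.8] 686 [ 0.641 -0.049]
dispenser 0.85 [395.1 158.4] 1908 [ 0.615 -0.246]
helmet 0.82 [149.8 132.1] 2061 [0.666 0.236]
```

View pics/top.png

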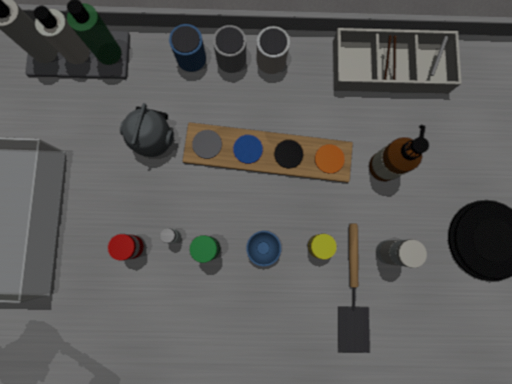

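View pics/a.png

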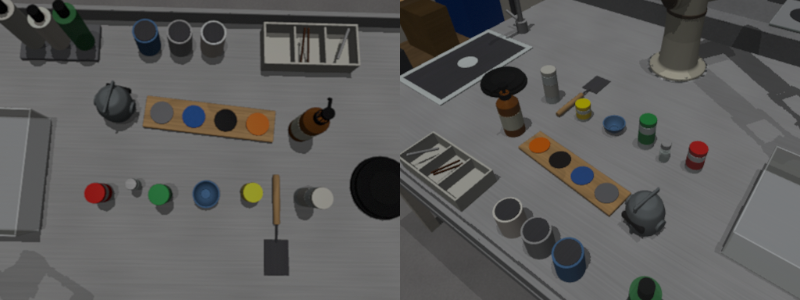

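Top picture: dispenser at right (385,165), helmet at left (148,132). The coasters from the helmet end are grey (207,144), blue (248,149), black (289,154) and orange (330,158). The lids are red (123,247), green (204,249), yellow (323,247) and white (412,254). So yellow goes on orange, red on black, green on blue, white on grey. Next I refine the lid and coaster centres from the top view, then look with the wrist camera above the board.

```bash
cat >> h.py <<'E'
H=dict(tin_yellow=.06,tin_red=.082,tin_green=.104,tin_white=.126)
GOAL=dict(tin_yellow="coaster_orange",tin_red="coaster_black",tin_green="coaster_blue",tin_white="coaster_grey")
def ori(yd):  # tool down, closing along yd (2-vector)
    y=np.array([yd[0],yd[1],0.])/np.hypot(*yd); z=np.array([0,0,-1.]); return np.column_stack([np.cross(y,z),y,z])
def centre(p,reg,z):
    "world centre of the disc at height z whose outline is the region"
    c,_=cv2.findContours(reg.astype(np.uint8),cv2.RETR_EXTERNAL,cv2.CHAIN_APPROX_NONE)
    c=max(c,key=cv2.contourArea)
    w=np.array([ray(p,q[0],z)[:2] for q in c]); (x,y),R=cv2.minEnclosingCircle(w.astype(np.float32)*1000)
    return np.array([x,y])/1000,R
E
python3 - <<'E'
from h import *
print(r.get_time(),r.get_orientation().round(2).tolist())
t=r.get_image("top")
for c in GOAL.values():
    d=r.cut_out(t,c)[0]; print(c,*[np.round(v,3) for v in centre(t,d["region"],.016)])
hsv=cv2.cvtColor(t["color"],cv2.COLOR_BGR2HSV)
for n,uv in dict(tin_red=(123,247),tin_green=(204,249),tin_yellow=(323,247),tin_white=(412,254)).items():
    m=np.zeros((384,512),np.uint8); box=np.zeros_like(m); cv2.circle(box,uv,22,1,-1)
    h,s,v=[hsv[...,i].astype(int) for i in range(3)]; H0=h[uv[1],uv[0]]
    ok=(v>150)&(s<60) if n=="tin_white" else (np.abs((h-H0+90)%180-90)<12)&(s>110)&(v>90)
    k=(ok&(box>0)); c,R=centre(t,k,H[n]); print(n,k.sum(),c.round(3),R)
for yd in((1,0),(-1,0)):
    for pos in ([.645,0,.35],[.66,.128,.2],[.62,-.14,.2],[.44,.26,.2],[.44,-.25,.25]):
        q=r.inverse_kinematics(pos,ori(yd)); print(yd,pos,None if q is None else np.round(q,2))
E
```

```text
0.6 [[-0.94, 0.34, 0.0], [0.34, 0.94, 0.0], [0.0, 0.0, -1.0]]
coaster_orange [ 0.632 -0.136] 31.179
coaster_black [ 0.641 -0.048] 30.312
coaster_blue [0.649 0.04 ] 32.71Traceback (most recent call last):
  File "<stdin>", line 5, in <module>
IndexError: list index out of range
```

Run:
```python
from h import *
t=r.get_image("top")
hsv=cv2.cvtColor(t["color"],cv2.COLOR_BGR2HSV)
for n,uv in dict(tin_red=(123,247),tin_green=(204,249),tin_yellow=(323,247),tin_white=(412,254)).items():
    m=np.zeros((384,512),np.uint8); box=np.zeros_like(m); cv2.circle(box,uv,22,1,-1)
    h,s,v=[hsv[...,i].astype(int) for i in range(3)]; H0=h[uv[1],uv[0]]
    ok=(v>150)&(s<60) if n=="tin_white" else (np.abs((h-H0+90)%180-90)<12)&(s>110)&(v>90)
    k=(ok&(box>0)); c,R=centre(t,k,H[n]); print(n,k.sum(),c.round(3),R)
for yd in((1,.1),(-1,-.1)):
    for pos in ([.645,0,.35],[.66,.128,.25],[.62,-.14,.2],[.44,.26,.2],[.44,-.25,.3]):
        q=r.inverse_kinematics(pos,ori(yd)); print(yd,pos,None if q is None else np.round(q,2))
```

```text
tin_red 544 [0.439 0.271] 24.269407272338867
tin_green 540 [0.438 0.116] 23.572402954101562
tin_yellow 517 [ 0.446 -0.112] 24.99930191040039Traceback (most recent call last):
  File "<stdin>", line 8, in <module>
  File "h.py", line 13, in centre
    c=max(c,key=cv2.contourArea)
ValueError: max() iterable argument is empty
```

Run:
```python
from h import *
t=r.get_image("top"); g=t["color"].astype(int)
print("white px",g[254,412],g[254,385]); box=np.zeros((384,512),np.uint8); cv2.circle(box,(412,254),20,1,-1)
k=(box>0)&(g.min(2)>g[254,412].min()*.8); c,R=centre(t,k,.126); print("white",k.sum(),c.round(3),R)
for yd in((.088,.0085)[::1],(-1,-.1)):
    yd=(1,-.097) if yd[0]>0 else (-1,.097)
    for pos in ([.645,0,.35],[.66,.128,.25],[.62,-.14,.2],[.44,.26,.2],[.44,-.25,.3]):
        q=r.inverse_kinematics(pos,ori(yd)); print(yd,pos,None if q is None else np.round(q,2))
```

```text
white px [134 140 141] [41 43 43]
white 720 [ 0.437 -0.263] 30.22239875793457
(1, -0.097) [0.645, 0, 0.35] [-0.19  0.3   1.21 -0.    1.64 -0.09]
(1, -0.097) [0.66, 0.128, 0.25] [ 0.01  0.4   1.27 -0.    1.47  0.11]
(1, -0.097) [0.62, -0.14, 0.2] [-0.41  0.34  1.45 -0.    1.36 -0.32]
(1, -0.097) [0.44, 0.26, 0.2] [ 0.3   0.02  1.81 -0.    1.31  0.39]
(1, -0.097) [0.44, -0.25, 0.3] [-0.76 -0.06  1.69 -0.    1.51 -0.66]
(-1, 0.097) [0.645, 0, 0.35] None
(-1, 0.097) [0.66, 0.128, 0.25] None
(-1, 0.097) [0.62, -0.14, 0.2] [-0.41  0.34  1.45 -0.    1.36  2.83]
(-1, 0.097) [0.44, 0.26, 0.2] [ 0.3   0.02  1.81 -0.    1.31 -2.75]
(-1, 0.097) [0.44, -0.25, 0.3] [-0.76 -0.06  1.69 -0.    1.51  2.48]
```

Coaster pitch comes out at 88 mm and the lid radii at about 25 mm, so the positions are consistent. Now above yellow for a close look.

Run:
```python
from h import *
O=ori((1,-.097))
r.goto([.446,-.112,.22],O); print(r.get_time())
p=r.get_image("wrist"); cv2.imwrite("pics/w1.png",p["color"]); print(np.round(p["pose"],3).tolist())
for d in r.cut_out(p,"tin_yellow")[:1]: print(d["conf"],d["at"],centre(p,d["region"],.06))
```

```text
3.4333
[[0.995, -0.093, -0.025, 0.454], [-0.097, -0.957, -0.273, -0.041], [0.001, 0.275, -0.962, 0.361], [0.0, 0.0, 0.0, 1.0]]
0.58 [259.4, 177.2] (array([ 0.44672372, -0.10902493]), 28.43485450744629)
```

View pics/w1.png

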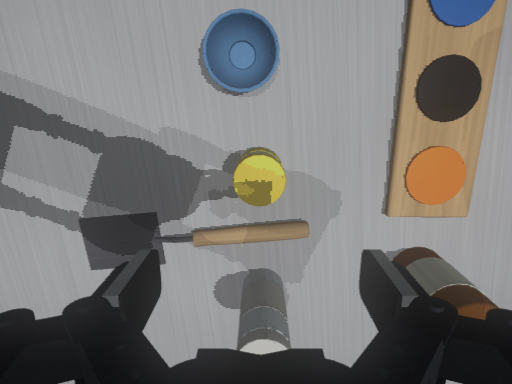

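The wrist view shows the yellow lid at (260,180) with its side peeking out above it. The spatula handle lies at (250,232) and the orange coaster is at (436,175). I'll fit the whole silhouette for an unbiased centre, then pick and place yellow.

```bash
cat >> h.py <<'E'
from scipy.optimize import minimize
O=ori((1,-.097)); CO=dict(coaster_orange=(.632,-.136),coaster_black=(.641,-.048),coaster_blue=(.649,.040),coaster_grey=(.6575,.1275))
def fit(p,reg,xy,h,z0=0.,R=.025):
    "centre of the upright cylinder whose silhouette best overlaps the region"
    T=np.array(p["pose"]); K=np.array(p["K"]); a=np.linspace(0,2*np.pi,40)
    def cost(s):
        P=np.vstack([np.column_stack([s[0]/1e3+R*np.cos(a),s[1]/1e3+R*np.sin(a),a*0+z]) for z in(z0,z0+h)])
        q=(P-T[:3,3])@T[:3,:3]@K.T; q=q[:,:2]/q[:,2:]
        m=np.zeros(reg.shape,np.uint8); cv2.fillConvexPoly(m,cv2.convexHull((q*16).round().astype(np.int32)),1,shift=4)
        return 1-(m.astype(bool)&reg).sum()/(m.astype(bool)|reg).sum()
    s0=np.array(xy)*1e3
    o=minimize(cost,s0,method="Nelder-Mead",options=dict(initial_simplex=[s0+[8,0],s0+[-5,7],s0+[-5,-7]],xatol=.2))
    return o.x/1e3,1-o.fun
def look(n,xy,z0=0.,h=None,cam="wrist"):
    p=r.get_image(cam); out=[]
    for d in r.cut_out(p,n)[:2]: out.append((*fit(p,d["region"],xy,h or H[n],z0,.032 if "coaster" in n else .025),d["conf"]))
    return p,out
def pick(n,xy):
    h=H[n]; zg=max(h-.028,.032)-.019     # TCP height when grasping
    up=zg+.13
    r.goto([*xy,h+.03],O); r.move_l([*xy,zg],rate=.12); r.close_gripper(40); print(n,"width",round(r.get_width(),3))
    r.move_l([*xy,zg+.15],rate=.2); return zg
def place(n,c,zg):
    r.goto([*c,zg+.10],O); hit=r.move_l([*c,zg+.016+.012],rate=.2)
    hit=r.move_l([*c,zg+.016-.003],rate=.03,stop_force=6); z=r.get_tool_pos()[2]; print("touch",hit,round(z-zg,4))
    r.let_go(); r.move_l([*c,max(z,H[n]+.016)+.04],rate=.2)
E
python3 - <<'E'
from h import *
_,o=look("tin_yellow",(.446,-.112)); print(o)
p=r.get_image("wrist")
for c in("coaster_orange","coaster_black"):
    for d in r.cut_out(p,c)[:1]: print(c,d["conf"],fit(p,d["region"],CO[c],.004,.012,.032))
t=r.get_image("top")
for n,xy in dict(tin_red=(.439,.271),tin_green=(.438,.116),tin_white=tuple(ray(t,(412,254),.126)[:2])).items():
    for d in r.cut_out(t,n)[:1]: print(n,xy,d["conf"],fit(t,d["region"],xy,H[n]))
for c in CO:
    for d in r.cut_out(t,c)[:1]: print(c,d["conf"],fit(t,d["region"],CO[c],.004,.012,.032))
print(r.get_time())
E
```

```text
[(array([ 0.44585946, -0.11232649]), np.float64(0.9015407741450583), 0.84)]
coaster_orange 0.73 (array([ 0.63069443, -0.13653217]), np.float64(0.9231536926147704))
coaster_black 0.76 (array([ 0.64014488, -0.04917968]), np.float64(0.9095845777898452))
tin_red (0.439, 0.271) 0.6 (array([0.43778868, 0.26939182]), np.float64(0.9085963003264418))
tin_green (0.438, 0.116) 0.79 (array([0.43795016, 0.11595787]), np.float64(0.9219380888290714))
tin_white (np.float64(0.43479205877038396), np.float64(-0.25499335627816144)) 0.5 (array([ 0.44279206, -0.25499336]), np.float64(0.0))
coaster_orange 0.57 (array([ 0.63110917, -0.13577145]), np.float64(0.8704453441295547))
coaster_black 0.57 (array([ 0.64031997, -0.05002044]), np.float64(0.8978201634877384))
coaster_blue 0.55 (array([0.64893703, 0.03742281]), np.float64(0.9415760869565217))
coaster_grey 0.83 (array([0.65865113, 0.12555265]), np.float64(0.927027027027027))
4.1833
```

```bash
sed -i 's/^O=ori.*/O=ori((1,-.105)); CO=dict(coaster_orange=(.631,-.1365),coaster_black=(.6402,-.049),coaster_blue=(.6494,.0385),coaster_grey=(.6586,.126))/' h.py
python3 - <<'E'
from h import *
zg=pick("tin_yellow",(.446,-.112)); place("tin_yellow",CO["coaster_orange"],zg)
print(r.get_time())
r.goto([.45,-.165,.26],O)
p,o=look("tin_white",(.437,-.26)); print(o); cv2.imwrite("pics/w2.png",p["color"])
print(look("tin_yellow",CO["coaster_orange"],.016,cam="top")[1], r.get_time())
E
```

```text
tin_yellow width 0.576
touch True 0.0168
9.6583
[(array([ 0.43592362, -0.25537365]), np.float64(0.9246922519913107), 0.63)]
[(array([ 0.63342497, -0.13921696]), np.float64(0.9113233287858117), 0.64)] 10.7833
```

View pics/w2.png

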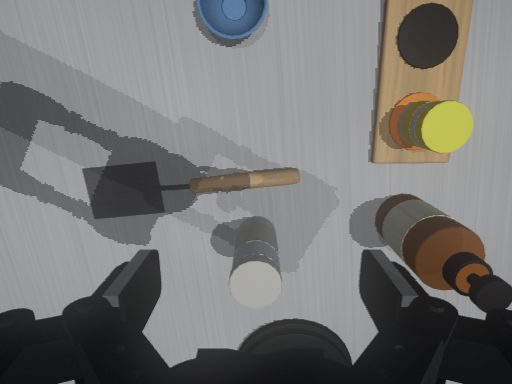

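White stands at (0.436,-0.255) with its lid at pixel (255,283). Yellow is on the orange coaster at (445,127). Next come red and green, with a wrist look before each and the carry height kept above the tallest tin.

```bash
sed -i 's/r.goto(\[\*c,zg+.10\],O)/r.goto([*c,zg+.15],O)/' h.py
python3 - <<'E'
from h import *
for n,xy in(("tin_red",(.438,.270)),("tin_green",(.438,.116))):
    r.goto([xy[0],xy[1],.25],O); p,o=look(n,xy); print(n,o)
    if o and o[0][1]>.8 and np.hypot(*(o[0][0]-xy))<.012: xy=(o[0][0]+np.array(xy))/2
    zg=pick(n,xy); place(n,CO[GOAL[n]],zg); print(r.get_time())
r.goto([.436,-.2,.26],O)
p,o=look("tin_white",(.436,-.255)); print(o)
for n in("tin_yellow","tin_red","tin_green"): print(n,CO[GOAL[n]],look(n,CO[GOAL[n]],.016,cam="top")[1])
p=r.get_image("top"); cv2.imwrite("pics/t2.png",p["color"]); print(r.get_time())
E
```

```text
tin_red []
tin_red width 0.58
touch True 0.0166
18.8417
tin_green [(array([0.43767208, 0.11657145]), np.float64(0.9436392914653784), 0.62)]
tin_green width 0.575
touch True 0.0165
25.8167
[(array([ 0.4363175 , -0.25567683]), np.float64(0.9494482935591481), 0.79)]
tin_yellow (0.631, -0.1365) [(array([ 0.639 , -0.1365]), np.float64(0.0), 0.63), (array([ 0.63175775, -0.13772029]), np.float64(0.9225543478260869), 0.55)]
tin_red (0.6402, -0.049) [(array([ 0.6396505 , -0.04856122]), np.float64(0.912826899128269), 0.64)]
tin_green (0.6494, 0.0385) [(array([0.6493504 , 0.03771077]), np.float64(0.8751381215469614), 0.87)]
27.5333
```

View pics/t2.png

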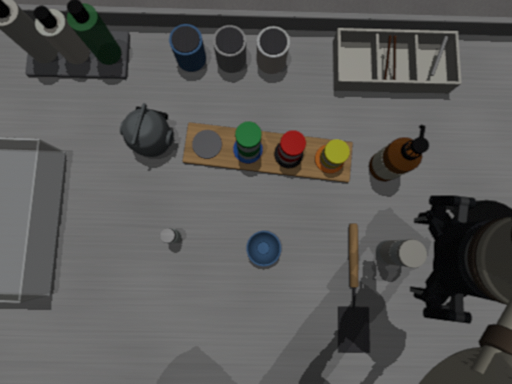

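Yellow (337,152), red (292,143) and green (248,134) stand on their coasters, all within 2 mm. The helmet and dispenser have not moved. White is last.

Run:
```python
from h import *
n="tin_white"; zg=pick(n,(.436,-.2555)); r.goto([.45,.1,zg+.15],O); c=CO["coaster_grey"]; place(n,c,zg)
r.move_l([c[0]-.02,c[1],.28],rate=.2); r.goto([.35,0.25,.3],O)
for n in H: print(n,CO[GOAL[n]],look(n,CO[GOAL[n]],.016,cam="top")[1])
p=r.get_image("top"); q=r.get_image("scene"); cv2.imwrite("pics/t3.png",cv2.resize(np.hstack([p["color"],q["color"]]),(800,300)))
for n in("dispenser","helmet"): print(n,[(d["at"],d["conf"]) for d in r.cut_out(p,n)[:1]])
cv2.imwrite("pics/z3.png",cv2.resize(p["color"][90:200,110:430],None,fx=2.5,fy=2.5)); print(r.get_time())
```

```text
tin_white width 0.58
touch True 0.0167
tin_yellow (0.631, -0.1365) [(array([ 0.6337441, -0.1387949]), np.float64(0.8826739427012278), 0.79), (array([ 0.639 , -0.1365]), np.float64(0.0), 0.35)]
tin_red (0.6402, -0.049) []
tin_green (0.6494, 0.0385) [(array([0.64939702, 0.03620238]), np.float64(0.9562841530054644), 0.73)]
tin_white (0.6586, 0.126) [(array([0.66199111, 0.12473829]), np.float64(0.8955495004541326), 0.64)]
dispenser [([397.9, 158.9], 0.63)]
helmet [([147.5, 131.5], 0.76)]
37.0583
```

View pics/t3.png

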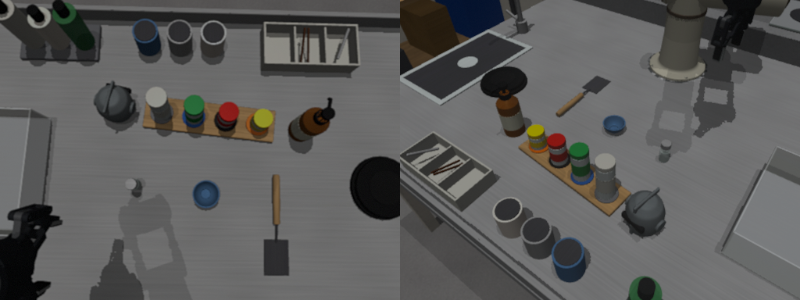

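View pics/z3.png

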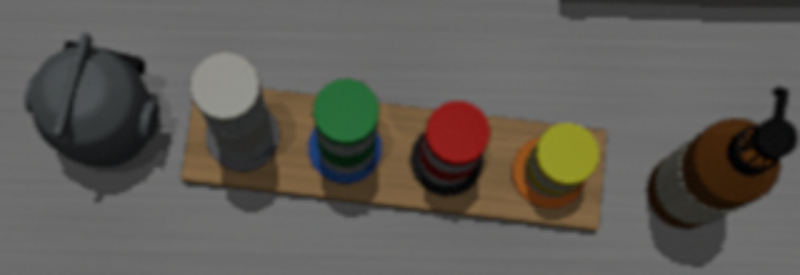

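All four tins stand upright on their coasters in the right order: white (155,100), green (193,105), red (228,113) and yellow (262,121) in the top view. They are within a few millimetres of centre, and the bottle and helmet are where they were. Handing in.

```bash
python3 -c "
from cell import r
print(r.sign_off())"
```

```text
the job is handed in; nothing more can be done
None
```

The job is handed in at about 37 s of the 96 s allowed: the tins stand upright on the coasters in the order yellow, red, green, white from the dispenser to the helmet, each within about 4 mm of its coaster's centre by the camera (red last measured before white was placed), with the bottle and helmet unmoved.

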